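# Index the finishing turntable by one notch

### The arm

A 6-joint arm with a two-finger parallel gripper is mounted at the origin on the work surface. World frame = base frame: x ahead of the robot, y to its left, z up, the work surface at z = 0. Lengths are in m, angles in degrees, forces in N, time in s.
With the tool pointing down it reaches from about 0.325 to 0.85 m from the base axis. Payload 15.5 kg.
Tool frame: the origin (TCP) lies midway between the tips of the shut fingers; the grasp point (between the pads) lies 19 mm behind it; z points along the fingers, y is the line along which they close (so a half turn about z gives the same grasp; the last joint's range is limited). The gripper opens to 91 mm and grips with 3 to 60 N. Pads are 32 mm wide; open, the fingers measure 118 mm over their backs; the gripper's body (76 mm by 178 mm) begins 60 mm behind the grasp point.
Start: joints at [70.502, 28.281, 77.091, -0, 74.628, -5.472], TCP at [0.151, 0.606, 0.179] pointing down, gripper open.
Joint ranges: [-166.48, 166.48], [-47.26, 123.95], [12.59, 153.08], [-70.14, 250.14], [6.76, 159.57], [-176.63, 176.63]. Speed limits (degrees/s): [108.29, 108.29, 147.25, 172.46, 172.46, 172.46].

### API

Orientations are given as a 3x3 rotation matrix whose columns are the frame's x, y, z axes.
In Python, from bench import ctrl gives the robot as it stands. The module is installed in compiled form; this text tells all that it offers. Calls block until the motion is done:
- ctrl.goto(position, orientation): joint-space move of the TCP to a pose.
- ctrl.move_l(position, vel=0.15, ori=None, contact_N=None): straight line of the TCP; ori=None keeps the orientation; vel is the mean speed in m/s. With contact_N (N) it stops when the force on the tool has changed by that much, and returns True; else False.
- ctrl.movej(angles): joint-space move.
- ctrl.command_gripper(opening): opening from 0.0 (shut) to 1.0 (fully open); the grip force is fixed at half the most; returns when the fingers have stopped.
- ctrl.sleep(seconds).
- ctrl.ik(position, orientation): joint angles nearest the present ones, or None.
- ctrl.read_camera(name): name is "scene" or "top"; returns the picture (420x560x3 uint8, blue, green, red); there is no depth.
- ctrl.camera_params(name): a dict with "fx", "fy", "cx", "cy" (pixels), "D" ([k1, k2, p1, p2, k3] as OpenCV has them; the pictures are not rectified), "pose" (4x4, takes a point from camera to world coordinates). Camera axes: x right, y up, looking along -z (the intrinsics and any distortion apply to the point x, -y, -z); pixel columns grow to the right and rows downward; lengths in m; the calibration is good to about 2 mm. A picture is of the moment at which its call begins. camera_params takes no time and is no camera call.
A pose or a line that the arm cannot do raises ctrl.MotionError and nothing moves.
- ctrl.sign_off(): hands the job in; it is judged then, once.
Readings, each from a call of its own:
- ctrl.current_t(): time.
- ctrl.current_q(): joint angles.
- ctrl.current_dq(): joint speeds.
- ctrl.current_effort(): joint torques, N m.
- ctrl.current_tool_pos(): TCP position.
- ctrl.current_eef_rot(): TCP orientation.
- ctrl.current_contact_force(): force on the tool from outside, world axes, zero at the start.
- ctrl.current_wrist_torque(): the same for the moment, N m.
- ctrl.current_grip_width(): opening from 0.0 (shut) to 1.0 (fully open).
- ctrl.current_grasp_force(): force on a finger pad.
Only numpy, scipy, OpenCV 4.12 (cv2) and the standard library are available. Lean on these libraries where they do the work, as an engineer would, in place of code of your own. Each camera call takes 0.05 s, during which the arm holds its last target. There are 200 camera calls.

### The job

Turn the cast horse to its next side: with the fingertips press the turntable's spring plunger right in and, keeping it pressed, push the table round clockwise (seen from above) to the very next notch, then let the plunger spring up into that notch and take the hand away. Grasp and lift nothing; the horse and the sanding block ride round on the table, the horse upright, and everything on the bench stays where it is.

Things in the scene. Friction and masses are not known exactly. Their poses are not given: they have to be found in the camera images.
- plunger_top (a point): centre of the top face of the spring plunger's black knob: a disc 36 mm across and 8 mm thick on a vertical steel pin 12 mm thick. The plunger stands on the short aluminium arm that sticks out of the turntable's rim and rides round with the table, 150 mm from the table's axis. Released, its top face is 92 mm above the bench, 22 mm above the arm; pressed fully in it goes down 11 mm. A spring pushes it back up: about 4 N at the start of the stroke, 8.5 N fully in
- plunger (a joint): how far the plunger is pressed down, in m: 0 released (up), 0.011 fully in. A tooth on the pin's foot, 10 mm wide, sits in a 14 mm notch of the fixed index plate below and locks the table. The tooth leaves the notch at 0.008; let go between notches, it stays below the plate at about 0.008 until the table is turned over a notch, where it springs up by itself
- disc (a joint): turn of the table about its vertical axis in rad, 0 (within 0.006) in the notch where it starts, growing clockwise seen from above. The index plate has 8 equally spaced notches, so the next notch is at 0.785. The table turns stiffly (about 1 N at the plunger) and stays where it is left; in a notch it has about 0.015 of play either way
- table_axis (a point): point on the turntable's vertical axis, at the height of its wooden top (70 mm above the bench). The top is a disc 230 mm across; the fixed, notched steel index plate under it is 280 mm across
- push_plate (a point): on the face, towards the plunger, of the upright aluminium push plate fixed on the same arm: 44 mm wide (radially), 8 mm thick, its top 125 mm above the bench. The face lies 26 mm from the plunger's axis on its clockwise side, square to the direction of turning, so a fingertip that holds the plunger down can push against it. This point is 110 mm above the bench, 26 mm clockwise (along the tangent) from the plunger's axis
- horse: cast statuette of a rearing horse standing loose near the middle of the turntable, plinth 78 x 44 mm, about 126 mm tall; origin at the centre of its underside, z up
- sanding_block: sanding block 45 x 26 x 20 mm lying loose on the turntable's top, about 78 mm from its axis on the side away from the plunger; origin at the centre of its underside
- mould_ring: pink silicone ring mould, a tube 84 mm across and 85 mm tall, left of the turntable (+y); origin at the centre of its underside
- mould_half: pink silicone mould half, a block 110 x 75 x 45 mm, left of the turntable; origin at the centre of its underside
- glue_bottle: white bottle 54 mm across, 150 mm tall, right of the turntable (-y); origin at the centre of its underside
- bust: small raw plaster bust 64 mm across, 118 mm tall, right of the turntable; origin at the centre of its underside
- brush: dusting brush lying on the bench to the right; origin about mid-length
- plaster_block: plaster block 70 x 50 x 40 mm on the robot's side of the ring mould, left of the turntable; origin at the centre of its underside
Mind the look-alikes: they are no part of the job. What is shaped like the horse but green is not meant.

How it is judged:
By the outcome, as a careful person would: the job done as asked, in the order asked, and still so for the second after the job is handed in, with the robot touching nothing.
It also fails if it takes over 38 s, if anything falls off the work surface, if the arm or the gripper's body presses on something with over 40 N, if the wrist force passes 120 N, or if a joint passes its speed limit or range.

## Working session

There is one attempt and no reset: what is moved stays moved. The work goes in short steps, each a Python script; the robot and the scene stay as the last script left them, time stands still between calls to the robot, and variables do not carry over. Pictures are saved under pics/ and viewed, at most 10 in all, crops included, and the job is handed in when it is done.

```bash
mkdir -p pics; python3 - <<'E'
from bench import ctrl
import cv2,numpy as np
np.set_printoptions(precision=4,suppress=True)
for n in("scene","top"):
    cv2.imwrite(f"pics/{n}0.png",ctrl.read_camera(n)); p=ctrl.camera_params(n); print(n,p)
print(ctrl.current_t(),ctrl.current_eef_rot())
E
```

```text
scene {'fx': 392.0260847203707, 'fy': 392.0260847203707, 'cx': 282.70707224613153, 'cy': 210.92897652881578, 'D': array([-0.0107,  0.    ,  0.    ,  0.    ,  0.    ]), 'pose': array([[-0.0654, -0.7819,  0.62  ,  1.1654],
       [ 0.9979, -0.0508,  0.0413,  0.0401],
       [-0.0008,  0.6214,  0.7835,  0.8366],
       [ 0.    ,  0.    ,  0.    ,  1.    ]])}
top {'fx': 535.9382890316291, 'fy': 535.9382890316291, 'cx': 282.7210644987223, 'cy': 209.67198236571923, 'D': array([-0.1576,  0.    ,  0.    ,  0.    ,  0.    ]), 'pose': array([[-0.0097,  0.9971, -0.0755,  0.4873],
       [-0.9999, -0.0108, -0.0131, -0.0309],
       [-0.0139,  0.0753,  0.9971,  1.5934],
       [ 0.    ,  0.    ,  0.    ,  1.    ]])}
0.1 [[-0.9702  0.2424 -0.0004]
 [ 0.2424  0.9702 -0.001 ]
 [ 0.0001 -0.001  -1.    ]]
```

View pics/scene0.png

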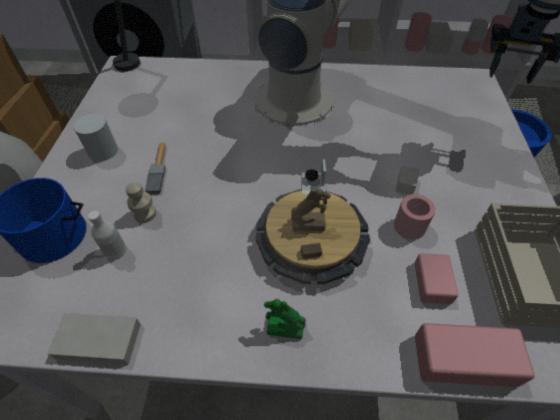

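View pics/top0.png

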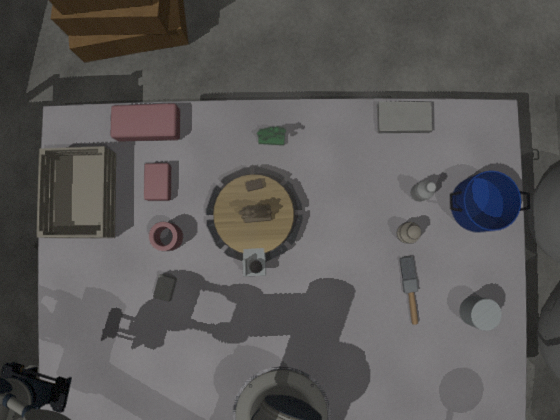

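The scene view shows the turntable at about (312,232), the brown horse at (310,212), the black plunger knob at (312,175) and the push plate at about (323,166). In the top view the knob is at (256,266).

Candidates:
- **Horse:** brown at scene (310,212), or the green decoy at (285,320). I choose the brown one.
- **Plunger:** the only black knob on the aluminium arm is at scene (312,175) and top (256,266).

I'll check this in a close crop of both views.

```bash
python3 - <<'E'
import cv2,numpy as np
a=cv2.imread("pics/scene0.png")[150:210,280:340]; b=cv2.imread("pics/top0.png")[230:290,225:285]
f=lambda i:cv2.resize(i,(400,400),interpolation=cv2.INTER_CUBIC)
cv2.imwrite("pics/crop0.png",np.hstack([f(a),f(b)]))
E
```

```text
(no output)
```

View pics/crop0.png

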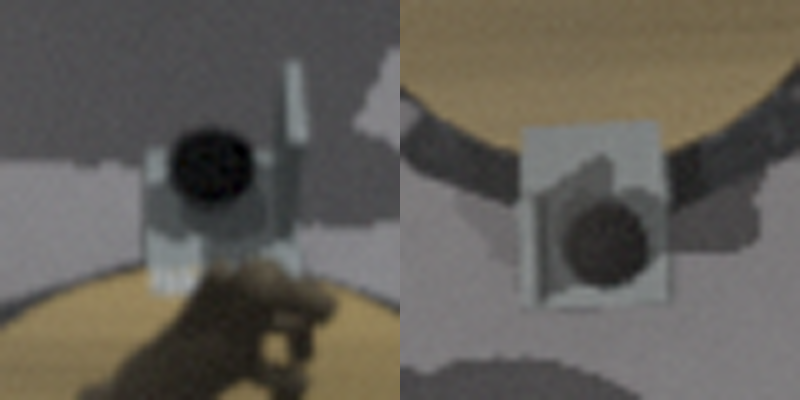

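The crop confirms the choice. The black knob's top is at scene (311.8,174) and top (255.8,266.3). The plate is on its +y side, which is the clockwise side.

```bash
cat > h.py <<'E'
from bench import ctrl
import cv2,numpy as np
from scipy.optimize import least_squares
np.set_printoptions(precision=4,suppress=True)
def ray(n,uv):
    p=ctrl.camera_params(n);K=np.array([[p['fx'],0,p['cx']],[0,p['fy'],p['cy']],[0,0,1]])
    u=cv2.undistortPoints(np.array(uv,float).reshape(-1,1,2),K,p['D'])[:,0]
    d=np.c_[u[:,0],-u[:,1],-np.ones(len(u))]@p['pose'][:3,:3].T
    return p['pose'][:3,3],d/np.linalg.norm(d,axis=1)[:,None]
def plane(n,uv,z):
    o,d=ray(n,uv); return o+d*((z-o[2])/d[:,2])[:,None]
def tri(a,b):
    o1,d1=ray("scene",[a]);o2,d2=ray("top",[b])
    s=np.linalg.lstsq(np.c_[d1[0],-d2[0]],o2-o1,rcond=None)[0]
    P,Q=o1+s[0]*d1[0],o2+s[1]*d2[0]; return (P+Q)/2,np.linalg.norm(P-Q)
def axis(n,im,r0):
    hsv=cv2.cvtColor(im,cv2.COLOR_BGR2HSV)
    m=cv2.inRange(hsv,(12,70,60),(32,255,255)); x,y,w,h=r0
    k=np.zeros_like(m);k[y:y+h,x:x+w]=m[y:y+h,x:x+w]
    c=max(cv2.findContours(k,cv2.RETR_EXTERNAL,cv2.CHAIN_APPROX_NONE)[0],key=cv2.contourArea)[:,0]
    P=plane(n,c,.07)[:,:2]
    s=least_squares(lambda v:np.hypot(*(P-v[:2]).T)-v[2],[*P.mean(0),.115],loss='soft_l1',f_scale=.001)
    return s.x
E
python3 - <<'E'
from h import *
s,t=(311.6,173.8),(255.6,266.0)
print("knob",tri(s,t),plane("scene",[s],.092),plane("top",[t],.092))
print("axis",axis("scene",cv2.imread("pics/scene0.png"),(250,180,125,100)),axis("top",cv2.imread("pics/top0.png"),(195,160,115,110)))
# plate top edge: scene ends / top
print("plate top", plane("scene",[(280+284/6.667,150+62/6.667),(280+300/6.667,150+62/6.667),(280+290/6.667,150+138/6.667)],.125))
print("plate top-view",plane("top",[(225+120/6.667,230+195/6.667),(225+138/6.667,230+195/6.667),(225+138/6.667,230+303/6.667)],.125))
E
```

```text
knob (array([0.4437, 0.0675, 0.0881]), np.float64(0.002000265027292159)) [[0.4473 0.0683 0.092 ]] [[0.4438 0.0662 0.092 ]]
axis [0.6023 0.075  0.1109] [0.5919 0.0737 0.1127]
plate top [[0.4255 0.0944 0.125 ]
 [0.4251 0.1006 0.125 ]
 [0.4664 0.0968 0.125 ]]
plate top-view [[0.4635 0.0985 0.125 ]
 [0.4634 0.0911 0.125 ]
 [0.4192 0.0914 0.125 ]]
```

Checks hold: knob to axis is about 149 mm, the knob's triangulated height is 88 mm (92 stated), and the plate face is about 25 mm to its +y side. Next I shut the fingers, hover over the knob slightly towards the plate, then press until contact.

```bash
cat >> h.py <<'E'
K=np.array([.4445,.067]);b=np.radians(2.3);A=K+.150*np.array([np.cos(b),np.sin(b)])
def pose(th,tan,z,rad=.150):
    "tool pose: th clockwise turn, tan offset clockwise along the tangent from the plunger's axis"
    a=np.pi+b-th; r=np.array([np.cos(a),np.sin(a)]); t=np.array([r[1],-r[0]])
    p=A+rad*r+tan*t
    y=np.array([*t,0]);z_=np.array([0,0,-1.]);
    return np.array([*p,z]),np.c_[np.cross(y,z_),y,z_]
F=lambda:(ctrl.current_contact_force(),ctrl.current_tool_pos(),round(ctrl.current_t(),2))
E
python3 - <<'E'
from h import *
for th in(0,.4,.8):
    print(pose(th,.012,.081)[0],ctrl.ik(*pose(th,.012,.081)))
ctrl.command_gripper(0.0)
ctrl.goto(*pose(0,.007,.135)); print(F())
print(ctrl.move_l(pose(0,.007,.102)[0],vel=.08,contact_N=5),F())
cv2.imwrite("pics/a.png",np.hstack([cv2.resize(ctrl.read_camera(n)[y:y+100,x:x+100],(400,400),interpolation=2) for n,x,y in(("scene",260,130),("top",205,200))]))
E
```

```text
[0.444 0.079 0.081] [  2.4933  22.6945 107.6283  -0.      49.6772 -89.8067]
[0.4582 0.1371 0.081 ] [  9.4958  24.4332 104.0232  -0.      51.5436 -59.8859]
[0.4939 0.185  0.081 ] [ 14.0502  27.6081  97.3513  -0.      55.0406 -32.4132]
(array([-0.1512,  0.1594,  0.1534]), array([0.4444, 0.0745, 0.1351]), 3.65)
False (array([ 0.4416,  0.8479, -0.8128]), array([0.4443, 0.0741, 0.1021]), 4.21)
```

View pics/a.png

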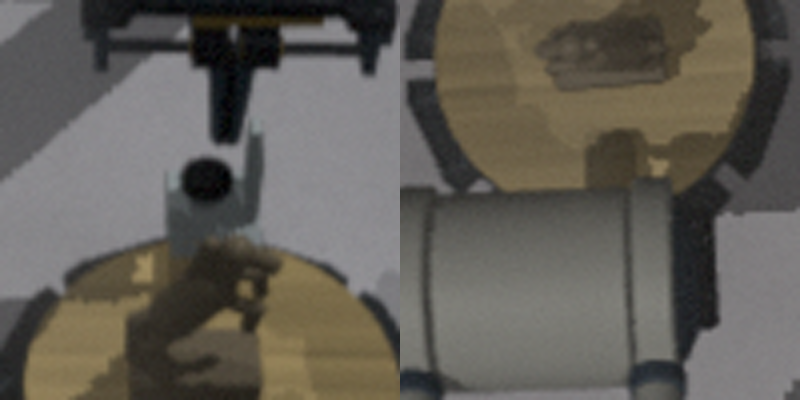

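The scene crop shows the narrow fingertip at about (316.5,165), to the right of the knob at (311.6,174) and short of the plate at (323,165). I'll check the lateral offset numerically with the same camera.

```bash
python3 - <<'E'
from h import *
im=cv2.imread("pics/a.png")[:,:400].astype(int).sum(2)
print([ (r,np.where(im[r,180:300]<200)[0][[0,-1]]+180) for r in(100,110,120,130,136,140)])
print("tip",plane("scene",[(260+226/4-.5,130+140/4-.5)],.102),F()[1])
print("tip L,R",plane("scene",[(260+212/4-.5,130+135/4),(260+240/4-.5,130+135/4)],.102)[:,1])
E
```

```text
[(100, array([211, 246])), (110, array([211, 244])), (120, array([211, 242])), (130, array([211, 239])), (136, array([213, 238])), (140, array([214, 257]))]
tip [[0.4223 0.0789 0.102 ]] [0.4446 0.0741 0.1024]
tip L,R [0.0696 0.0881]
```

```bash
python3 - <<'E'
from h import *
print(F()[0])
print(ctrl.move_l(pose(0,.007,.086)[0],vel=.03,contact_N=3),F())
print(ctrl.move_l(pose(0,.007,.077)[0],vel=.015,contact_N=9),F())
cv2.imwrite("pics/b.png",cv2.resize(ctrl.read_camera("scene")[130:230,260:360],(400,400),interpolation=2))
E
```

```text
[0.0331 0.143  0.499 ]
False (array([-0.1397,  0.5573,  0.5588]), array([0.4442, 0.074 , 0.086 ]), 4.99)
False (array([0.443 , 0.0815, 0.7049]), array([0.4443, 0.074 , 0.077 ]), 5.74)
```

View pics/b.png

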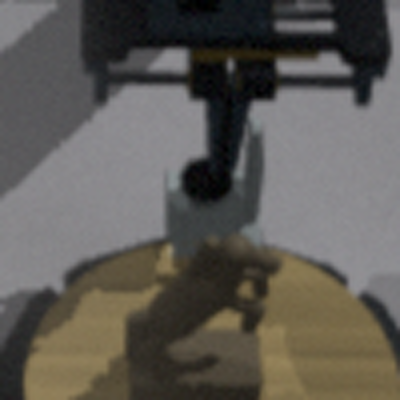

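No contact even at z = 0.077, so the tip isn't over the knob, or it sits higher than the reading suggests. I'll overlay the expected tip on a larger crop and check the grip width and orientation.

```bash
cat >> h.py <<'E'
def proj(n,P):
    p=ctrl.camera_params(n);K_=np.array([[p['fx'],0,p['cx']],[0,p['fy'],p['cy']],[0,0,1]])
    M=np.diag([1,-1,-1])@np.linalg.inv(p['pose'])[:3]
    M=np.diag([1.,-1,-1])@np.linalg.inv(p['pose'])[:3]
    return cv2.projectPoints(np.atleast_2d(P).astype(float),cv2.Rodrigues(M[:,:3])[0],M[:,3],K_,p['D'])[0][:,0]
E
python3 - <<'E'
from h import *
print(ctrl.current_grip_width(),ctrl.current_eef_rot(),F())
T=ctrl.current_tool_pos();R=ctrl.current_eef_rot()
im=cv2.resize(ctrl.read_camera("scene")[135:195,280:360],(800,600),interpolation=2)
B=np.array([T+R@[sx*.016,sy*.0135,sz] for sz in(0,-.03) for sx,sy in((-1,-1),(1,-1),(1,1),(-1,1))])
q=((proj("scene",B)-[280,135]+.5)*10).astype(int)
for k in(0,4): cv2.polylines(im,[q[k:k+4]],True,(0,0,255) if k==0 else (0,255,255),1)
t=((proj("scene",T)-[280,135]+.5)*10).astype(int)[0]; cv2.circle(im,tuple(map(int,t)),4,(0,255,0),1)
cv2.imwrite("pics/c.png",im)
E
```

```text
0.004989955429397468 [[-0.9992 -0.0401  0.0001]
 [-0.0401  0.9992  0.    ]
 [-0.0001 -0.     -1.    ]] (array([ 0.1504, -0.0912,  0.6473]), array([0.4443, 0.074 , 0.0771]), 5.79)
```

View pics/c.png

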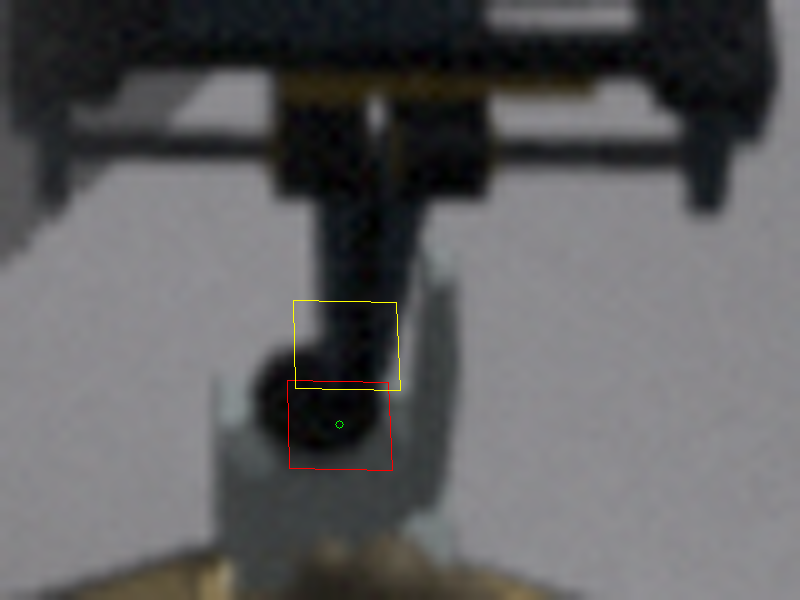

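```bash
python3 - <<'E'
from h import *
for n in("scene","top"):
    print(n,"base",proj(n,[[0,0,0],[0,0,.05]]),"start TCP",proj(n,[.151,.606,.179]))
T=np.array([.151,.606,.179]);y=np.array([.2424,.9702,0])
print("tips open",proj("scene",[T+s*d*y for s in(-1,1) for d in(.0455,.059)]))
a=cv2.imread("pics/scene0.png")[0:110,460:560];b=cv2.imread("pics/top0.png")[310:420,0:100]
cv2.imwrite("pics/d.png",np.hstack([cv2.resize(i,(400,440),interpolation=2) for i in(a,b)]))
E
```

```text
scene base [[293.1882  99.2523]
 [293.4811  86.9359]] start TCP [[502.6296  87.0496]]
top base [[281.3638 413.9447]
 [281.0789 419.131 ]] start TCP [[ 57.6526 374.1787]]
tips open [[486.0636  84.1884]
 [481.1928  83.3484]
 [519.4286  89.9578]
 [524.4581  90.8299]]
```

View pics/d.png

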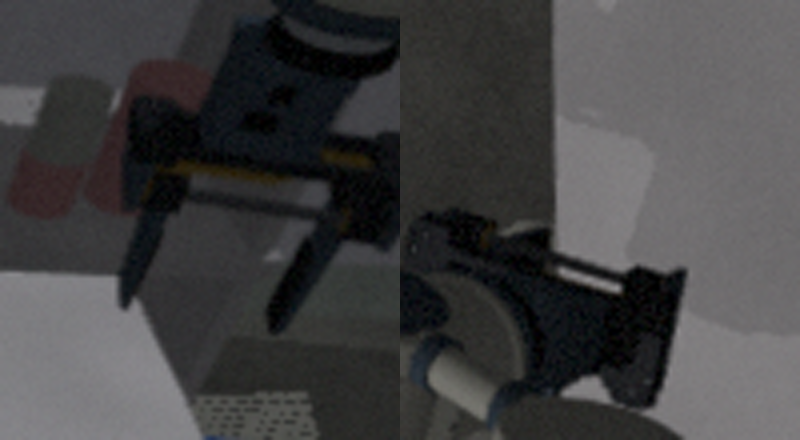

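The base projects correctly, but the fingertips appear offset from the reported TCP in both poses, up in the image and a few mm towards +y. So I'll rely on touch and continue down gently.

```bash
python3 - <<'E'
from h import *
p=ctrl.current_tool_pos()
print(ctrl.move_l([p[0],p[1],.060],vel=.02,contact_N=2.5),F())
im=cv2.resize(ctrl.read_camera("scene")[135:195,280:360],(800,600),interpolation=2)
cv2.imwrite("pics/e.png",im)
E
```

```text
False (array([ 0.1397,  0.5354, -0.0762]), array([0.4444, 0.074 , 0.0601]), 6.84)
```

View pics/e.png

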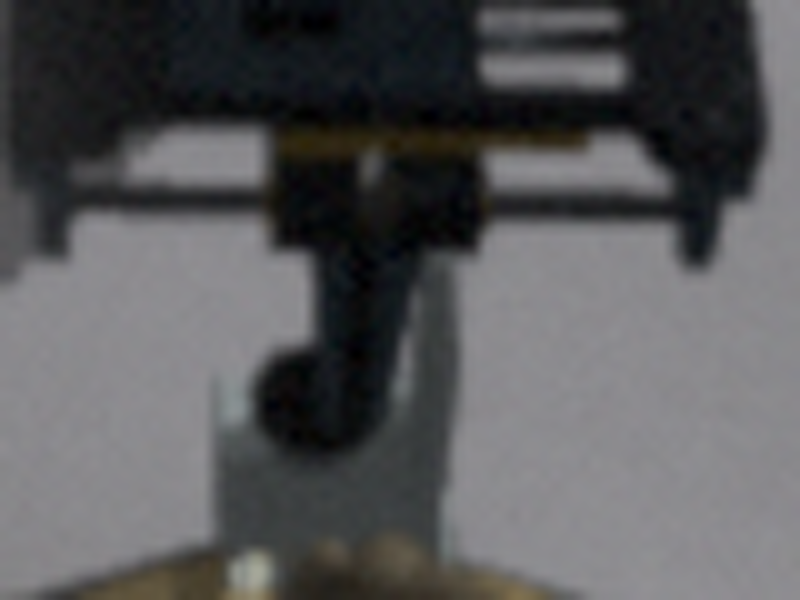

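The finger now overlaps the knob in the picture. Its lower edge is at about (314,179) and the knob's centre at (312,174), so the real tip is just about at knob-top height, with the reading roughly 30 mm low. I'll go on down by touch.

```bash
python3 - <<'E'
from h import *
p=ctrl.current_tool_pos()
print(ctrl.move_l([p[0],p[1],.040],vel=.02,contact_N=2.5),F())
im=cv2.resize(ctrl.read_camera("scene")[135:195,280:360],(800,600),interpolation=2)
cv2.imwrite("pics/f.png",im)
E
```

```text
True (array([ 0.5949, -0.1055,  3.5856]), array([0.4445, 0.074 , 0.0561]), 7.31)
```

View pics/f.png

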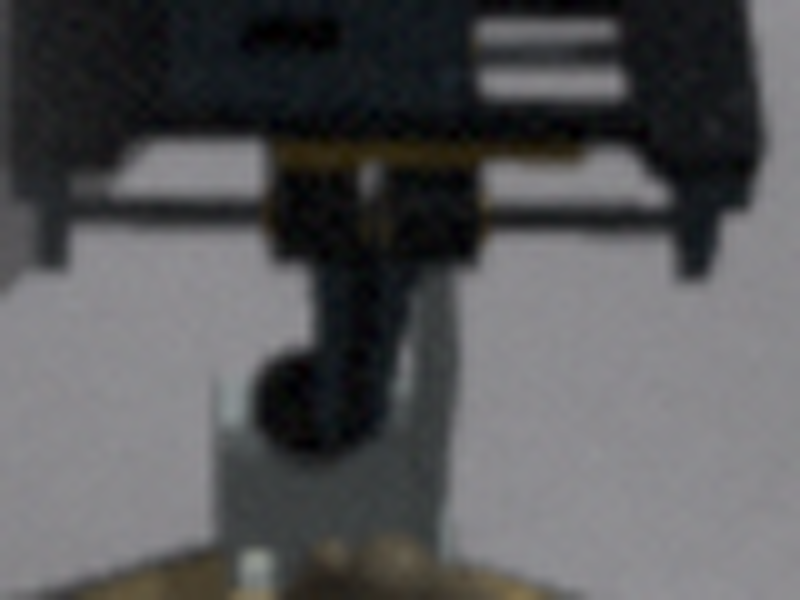

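Contact at reading z = 0.0561. Press on; the spring's 4→8.5 N ramp and then the hard stop should appear if this is the knob.

```bash
python3 - <<'E'
from h import *
p=ctrl.current_tool_pos()
for dz in(.003,.006,.009,.0105,.012,.0135):
    hit=ctrl.move_l([p[0],p[1],.0561-dz],vel=.015,contact_N=6)
    print(dz,hit,*F())
    if hit or ctrl.current_contact_force()[2]>13:break
E
```

```text
0.003 False [-0.5737  0.6212  5.0692] [0.4444 0.074  0.053 ] 7.72
0.006 False [-0.2715  0.0427  5.49  ] [0.4445 0.074  0.0501] 8.07
0.009 False [-0.5607  0.5583  6.2129] [0.4445 0.074  0.0472] 8.42
0.0105 False [-3.5088 -0.6403 21.2197] [0.4446 0.074  0.0462] 8.67
```

It's the knob: spring 4→6.2 N, then a hard stop at 0.0463. Now I keep it pressed and sweep clockwise along the arc, watching the forces.

```bash
python3 - <<'E'
from h import *
ctrl.move_l(pose(0,.007,.0459)[0],vel=.02)
print(*F())
for th in np.linspace(.04,.64,9):
    p,R=pose(th,.007,.0459)
    ctrl.move_l(p,vel=.05,ori=R)
    f,q,t=F(); r=(q[:2]-A)/np.linalg.norm(q[:2]-A); tg=np.array([r[1],-r[0]])
    print(round(th,3),"Frad %.1f Ftan %.1f Fz %.1f"%(f[:2]@r,f[:2]@tg,f[2]),q,t)
    if f[2]<7.5 or f[2]>40 or np.hypot(*f[:2])>25: print("stop");break
for n in("scene","top"): cv2.imwrite(f"pics/{n}1.png",ctrl.read_camera(n))
E
```

```text
[-1.1922 -0.956  13.5026] [0.4445 0.074  0.0463] 8.92
0.04 Frad 1.0 Ftan 0.5 Fz 13.1 [0.4447 0.0802 0.0463] 9.18
0.115 Frad 1.6 Ftan 0.4 Fz 13.3 [0.4456 0.0915 0.0463] 9.56
0.19 Frad 0.7 Ftan 0.9 Fz 13.1 [0.4474 0.1026 0.0463] 9.93
0.265 Frad 1.1 Ftan 0.3 Fz 12.0 [0.45   0.1136 0.0463] 10.31
0.34 Frad 1.0 Ftan 0.8 Fz 13.1 [0.4535 0.1243 0.0463] 10.68
0.415 Frad 1.1 Ftan 0.5 Fz 13.0 [0.4578 0.1348 0.0463] 11.06
0.49 Frad 1.1 Ftan 0.3 Fz 12.0 [0.4628 0.1449 0.0463] 11.43
0.565 Frad -0.2 Ftan 0.4 Fz 11.7 [0.4686 0.1545 0.0463] 11.81
0.64 Frad 0.5 Ftan 0.1 Fz 11.3 [0.4751 0.1638 0.0463] 12.18
```

The knob stayed pressed (Fz about 12 N) over the whole sweep. I'll measure the table angle by rotating the rectified baseline disc images to match the current ones.

```bash
cat >> h.py <<'E'
def rect(n,im,c,z,S=260,mm=.001):
    g=(np.arange(S)-S/2+.5)*mm; X,Y=np.meshgrid(c[0]+g,c[1]+g)
    uv=proj(n,np.c_[X.ravel(),Y.ravel(),np.full(X.size,z)]).reshape(S,S,2).astype(np.float32)
    return cv2.remap(im,uv[...,0],uv[...,1],cv2.INTER_CUBIC)
def turn(n,im0,im1,c,z=.08,ths=np.arange(-.1,1.1,.005),r=(.045,.108)):
    "clockwise angle of im1 against im0: best masked correlation"
    g=[cv2.GaussianBlur(cv2.cvtColor(rect(n,i,c,z),cv2.COLOR_BGR2LAB),(0,0),2).astype(np.float32) for i in(im0,im1)]
    S=260; yy,xx=np.mgrid[:S,:S]-S/2+.5; d=np.hypot(xx,yy)*.001; m=(d>r[0])&(d<r[1])
    out=[]
    for t in ths:   # rows grow with y, cols with x: clockwise from above = angle decreasing
        M=cv2.getRotationMatrix2D((S/2-.5,S/2-.5),np.degrees(t),1)
        w=cv2.warpAffine(g[0],M,(S,S))
        out.append(np.median(np.abs(w-g[1])[m]@[.3,1,1]) if 0 else np.minimum(np.abs(w-g[1])[m]@[.3,1,1],25).mean())
    return np.array(ths),np.array(out)
E
python3 - <<'E'
from h import *
for n,c in(("scene",(.598,.074)),("top",(.5925,.0737))):
  i0,i1=[cv2.imread(f"pics/{n}{k}.png") for k in(0,1)]
  for z,r in((.07,(.045,.108)),(.085,(.06,.1))):
    t,o=turn(n,i0,i1,c,z,r=r); k=np.argsort(o)[:3]; print(n,z,t[k],o[k],"at0",o[20],"mean",o.mean())
E
```

```text
scene 0.07 [0.695 0.69  0.7  ] [12.2017 12.2025 12.2035] at0 12.453401877810103 mean 12.703782904489382
scene 0.085 [0.625 0.63  0.62 ] [12.9495 12.9513 12.9587] at0 14.175586364539853 mean 13.85864883391251
top 0.07 [0.65  0.645 0.655] [9.6121 9.6123 9.614 ] at0 12.018609494842636 mean 10.621926217068483
top 0.085 [0.66  0.655 0.665] [9.7846 9.7854 9.7871] at0 12.921337706221427 mean 11.104166553966643
```

The table has turned about 0.65 rad with the finger, against 0.64 commanded, so there is no slip. I go on to just short of the notch, then ease up and see whether the spring follows.

```bash
python3 - <<'E'
from h import *
def go(th,z,v=.04):
    p,R=pose(th,.007,z); ctrl.move_l(p,vel=v,ori=R)
for th in(.71,.765): go(th,.0459); print(th,*F())
for th in(.773,.780,.787,.794):
    go(th,.0459,.02); print(th,*F()); 
    go(th,.0515,.03); ctrl.sleep(.1)
    fz=np.mean([ctrl.current_contact_force()[2] for _ in range(5)]); print("eased",fz,*F())
    if fz>3: print("POPPED");break
for n in("scene","top"): cv2.imwrite(f"pics/{n}2.png",ctrl.read_camera(n))
for n,c in(("scene",(.598,.074)),("top",(.5925,.0737))):
    i0,i1=[cv2.imread(f"pics/{n}{k}.png") for k in(0,2)]
    t,o=turn(n,i0,i1,c,.085,r=(.06,.1)); print(n,t[o.argmin()])
E
```

```text
0.71 [ 0.7419  0.1618 11.0807] [0.4818 0.1719 0.0463] 12.7
0.765 [ 0.5284  0.4145 11.1431] [0.4874 0.178  0.0463] 13.06
0.773 [ 0.9961 -0.0255  9.925 ] [0.4881 0.1787 0.0463] 13.31
eased 4.698164709401929 [ 1.077  -1.2105  4.6982] [0.488  0.1786 0.0517] 13.74
POPPED
scene 0.7300000000000008
top 0.7900000000000008
```

The spring followed the finger up (4.7 N at half stroke), so the tooth is in the notch. I lift straight up, back away and check.

```bash
python3 - <<'E'
from h import *
p=ctrl.current_tool_pos()
ctrl.move_l([p[0],p[1],.057],vel=.03); print(*F())
ctrl.move_l([p[0],p[1],.19],vel=.12); print(*F())
ctrl.movej([75,*ctrl.current_q()[1:]]); ctrl.sleep(.3); print(*F())
I=[ctrl.read_camera(n) for n in("scene","top")]
for n,c,i1 in(("scene",(.598,.074),I[0]),("top",(.5925,.0737),I[1])):
    cv2.imwrite(f"pics/{n}3.png",i1); i0=cv2.imread(f"pics/{n}0.png")
    t,o=turn(n,i0,i1,c,.085,r=(.06,.1)); print(n,t[o.argmin()])
cv2.imwrite("pics/end.png",np.hstack([cv2.resize(I[0][130:345,205:420],(400,400),interpolation=2),cv2.resize(I[1][90:305,140:355],(400,400),interpolation=2)]))
E
```

```text
[ 1.0607 -0.054   2.8583] [0.4879 0.1786 0.0572] 14.18
[ 0.32    0.3422 -1.0404] [0.4875 0.1785 0.1893] 15.43
[-0.165  -0.0392  0.6518] [0.0763 0.5135 0.1893] 17.65
scene -0.06499999999999997
top 0.7700000000000008
```

View pics/end.png

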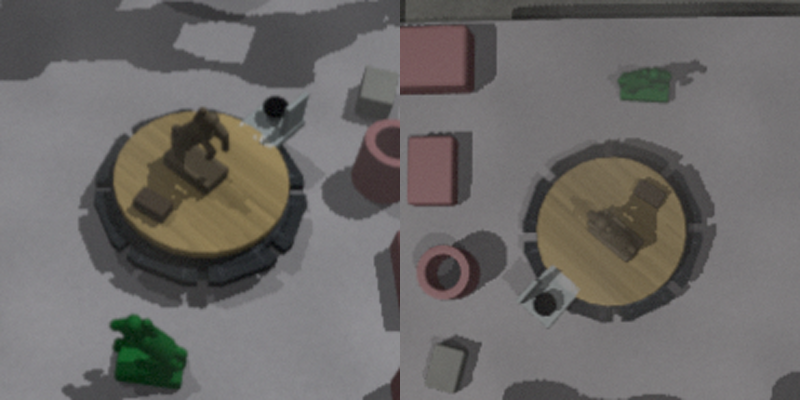

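The end view shows the table turned by about 45°. The horse is upright, with the sanding block on the table and the mould, ring and block in place. The knob is at scene (353,187) and top (218,252). A numeric check of its height and angle follows.

```bash
python3 - <<'E'
from h import *
def dark(f,c,thr):
    im=cv2.imread(f).max(2).astype(float); x,y=map(int,c); s=im[y-9:y+10,x-9:x+10]; w=np.clip(thr-s,0,None)
    n,l,st,ce=cv2.connectedComponentsWithStats((w>0).astype(np.uint8)); k=1+np.argmin(np.hypot(*(ce[1:]-9).T)) 
    w=w*(l==k); yy,xx=np.mgrid[y-9:y+10,x-9:x+10]; return (w*xx).sum()/w.sum(),(w*yy).sum()/w.sum(),int((l==k).sum())
for s,t,k in(((311,174),(255,266),0),((353,187),(217,252),3)):
    a,b_=dark(f"pics/scene{k}.png",s,55),dark(f"pics/top{k}.png",t,70)
    P,e=tri(a[:2],b_[:2]); T=plane("top",[b_[:2]],.092)[0]; c=np.array([.5925,.0737])
    print(a,b_,P,e,T,"ang",np.degrees(np.arctan2(*(T[:2]-c)[::-1]))%360)
E
```

```text
(np.float64(311.55348499515975), np.float64(174.8939980638916), 132) (np.float64(255.82576459684893), np.float64(266.3469261662033), 135) [0.4426 0.0674 0.0828] 0.002440563393189311 [0.4429 0.0656 0.092 ] ang 183.10870289479095
(np.float64(352.4016811003566), np.float64(187.76158940397352), 125) (np.float64(217.04645250751096), np.float64(252.6048070256529), 159) [0.482  0.1749 0.0836] 0.0011592835804130402 [0.4821 0.1744 0.092 ] ang 137.64540021550272
```

The knob is back at its released height (same measurement as before, within 1 mm), and its angle changed by 45.5°, which is one notch.

```bash
python3 -c "
from bench import ctrl
print(ctrl.current_t(),ctrl.sign_off())"
```

```text
the job is handed in; nothing more can be done
17.75 None
```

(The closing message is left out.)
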